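Rehang and shut the lift-off door of a dark sample cupboard

ROBOT

A 7-joint arm with a two-finger parallel gripper is mounted at the origin on a cart in front of the work surface, level with it; the furniture and walls round the work are solid. World frame = base frame: x ahead of the robot, y to its left, z up, the work surface at z = 0. Lengths are in mm, angles in rad, forces in N, time in s.
With the tool pointing down it reaches from about 400 to 875 mm from the base axis. Payload 4.4 kg.
Tool frame: the origin (TCP) lies on the centre line of the jaws, within the pads' length; the fingertips stand 19 mm ahead of it and the grasp point (between the pads) is the TCP; z points along the fingers, y is the line along which they close (so a half turn about z gives the same grasp; the last joint's range is limited). The gripper opens to 85 mm and grips with 20 to 120 N. Pads are 22 mm wide; open, the fingers measure 114 mm over their backs; the gripper's body (76 mm by 85 mm) begins 54 mm behind the grasp point. The pads swing forward as they close: fully open they stand 13 mm farther back than shut.
Start: joints at [1.1, 0.628, 0.038, 1.517, -0.027, 0.996, -0.02], TCP at [256.02, -597.471, 250.313] pointing down, gripper open.
Joint ranges: [-3.06, 3.06], [-0.37, 2.12], [-1.25, 1.32], [0.18, 2.47], [-1.1, 4.24], [0.23, 1.98], [-2.94, 2.94]. Speed limits (rad/s): [2.57, 2.57, 3.14, 3.14, 3.14, 3.14, 3.14].

INTERFACE

Orientations are given as [roll, pitch, yaw] about the fixed x, y, z axes, in that order (R = Rz(yaw) Ry(pitch) Rx(roll)).
In Python, from cell import ctrl, viewer, silhouettes gives the robot as it stands.
- The arm moves only by the shell command python3 -m creep 'ROWS'. ROWS is JSON, a list of rows, each an object with "jaw": the gripper command: -1 is shut, 1 is fully open, values between are in proportion; "xyz": the shift along the tool's x, y, z in mm, a list of three; "angular": the turn, a rotation vector about the tool's x, y, z in rad, a list of three. In form: [{"jaw": jaw, "xyz": [tx, ty, tz], "angular": [rx, ry, rz]}, ...]. A call has 1 to 12 rows; each row is the pose to reach, as a shift and turn from the pose commanded when the call began, along the tool's axes at that moment; what a row does not reach only later rows make up. A row lasts 1/8 s, in which the tool goes at most 62.5 mm and 10.7 degrees, less where a joint would pass 70% of its speed; a pose out of reach is approached as far as the arm can. A call with a gripper value outside its range is refused whole. The fingers move at their own pace and stop on an object; the grip force is fixed at half the most. Time passes only in rows, so rows that repeat a pose let the fingers close. It gives the time, the measured TCP pose, the force, the opening and the grip force at its end, in the units of the state.
- ctrl.read_state(): the state, without advancing time (a new reading comes with each control period).
- viewer.get_image(name): name is "side" or "top" or "wrist"; returns (picture, depth): 480x640x3 uint8, red, green, blue; 480x640 float32, mm along the optical axis (not along the pixel's ray), 0 where there is no reading.
- viewer.camera_model(name): a dict with "fx", "fy", "cx", "cy" (pixels), "T" (4x4, takes a point from camera to world coordinates). Camera axes: x right, y down, z forward; pixel columns grow to the right and rows downward; lengths in mm; the calibration is good to about 2 mm. A picture is of the moment at which its call begins: read the wrist's pose just before it. camera_model takes no time and is no camera call; for the wrist camera it gives the pose at the moment of the call.
- ctrl.finish_job(): hands the job in; it is judged then, once.
Trained networks look in the newest picture that a camera, given by its name, has taken for a name from the list of things; names that differ only in an ending like _2 or _b are one class to them, and where a whole thing is asked for, a point or a joint stands for the part that bears it (a point fixed in the world has none). Each returns a list of dicts, best first, with "score" (0 to 1); they miss things now and then, are a little off and sometimes report something else, mostly with a low value. They report only what shows in the picture. A call takes as long as a camera call. They do not tell look-alikes from the thing itself.
- silhouettes(camera, target): "pixels" (480x640 bool, what is visible of it) and "xy" ([column, row] in pixels, amid what is visible of it).
The state is a dict: "clock": time; "qpos": joint angles; "qd": joint speeds; "tau": joint torques, N m; "eef_pos": TCP position; "tool_rot": TCP orientation; "force": force on the tool from outside, world axes, zero at the start; "torque": the same for the moment, N m; "width": finger opening in mm; "gripper_force": force on a finger pad.
Only numpy, scipy, OpenCV 4.12 (cv2) and the standard library are available. Lean on these libraries where they do the work, as an engineer would, in place of code of your own. Each camera call takes 0.05 s, during which the arm holds its last target. There are 200 camera calls.

TASK

The door of the little sample cupboard has been washed and stands in the drying stand. Take it out, hang it back on the cupboard by lowering both of its hinge knuckles over the two pins until they sit fully down, and then swing it shut so that the samples are kept dark. Do not knock over or shove the jars and bottles inside and around.

Things in the scene. Friction and masses are not known exactly. Their poses are not given: they have to be found in the camera images.
- cupboard: White open-fronted cupboard, fixed, sizes in mm: 100 deep (x), 118 wide (y), 151 high. Origin under the centre of its body on the worktop. -x is out of the open front (face at x = -50), +y its hinge side (side face at y = 59). Two steel brackets on that side each carry an upright brass pin; both pins share one vertical axis at x = -57.5, y = 71.
- lip (a point): Middle of the underside of the steel lip over the cupboard's front, 146 above the worktop. The lip is 92 wide (cupboard y -59 to 33), reaches 12 mm forward of the front face and stands 4 over the top edge of the shut door: the door can go onto the pins only when swung clear of it; 60 to 120 degrees open is good.
- pin_low (a point): Foot of the lower pin: centre of the flat shoulder on which the knuckle rests, 26 mm above the worktop. Axes as the cupboard. A pin is 10 thick and stands 18 above its shoulder: 10 straight, then tapering to 4 across at the tip. The bracket eye under the shoulder is 18 across, 8 thick; its arm runs back along +x.
- pin_high (a point): Foot of the upper pin, 90 mm straight above pin_low (116 above the worktop), same shape.
- jamb (a point): Point on the cupboard's front face at the edge far from the hinge, cupboard x = -50, y = -59, z = 77 mm: point door_edge comes to about here when the door is shut.
- door: Loose white door with brown window, 0.15 to 0.31 kg. Origin on the axis of its two knuckles, level with the lower edge. Panel 12 mm thick (x, centred on the axis), along -y from 11 to 130 off the axis, 130 high. -x is the outside. Hung and shut, its axes are parallel to the cupboard's; it opens clockwise seen from above (yaw -90 deg = square open). Hung, it swings freely, stays where left.
- door_knob (a point): Outer end of the small black knob on the door's outside, 14 mm across, standing 13 off the panel, 122 from the knuckle axis, 50 above the door's lower edge.
- door_top (a point): Middle of the door's top edge, 70.5 mm from the knuckle axis, 130 above the lower edge. Here the door can be pinched from above across its 12 mm thickness, near its centre of mass; the top 30 mm are plain.
- door_edge (a point): Point on the inside face of the door at the free edge, 130 mm from the knuckle axis, 65 above the lower edge.
- knuckle_low (a point): Centre of the underside of the lower knuckle, 14 mm above the door's lower edge. A knuckle is an upright tube 20 outside, 13 clear bore (1.5 play all round the pin), 16 high. Axes as the door.
- knuckle_high (a point): Centre of the underside of the upper knuckle, 90 mm above knuckle_low, same shape.
- stand: Fixed grey drying stand, base 104 (x), 90 (y), 8 mm thick; origin under its centre on the worktop. Four posts, to 40 above the worktop, make a slot 14 wide along x in the middle, where the door stands upright, lower edge 8 above the worktop, knuckles to the stand's +x, outside to its +y. The door is drawn out straight up.
- amber_vial: Small brown bottle, 33 across, 65 high, standing inside the cupboard; origin at its underside. Leave it.
- white_jar: White jar with dark blue cap, 36 across, 68 high, standing inside the cupboard; origin at its underside. Leave it.
- yellow_vial: Clear bottle with yellow cap, 45 across, 80 high, on the worktop; origin at its underside. Leave it.
- red_jar: White jar with red cap, 52 across, 60 high, on the worktop; origin at its underside. Leave it.
Things that resemble listed ones, but are neither listed nor needed, are in the scene too. Leave any green look-alike of the door alone. There is more than one size of the cupboard; the job needs the larger.

How it is judged (in metres and radians):
On the way:
1. The door hangs on the cupboard: both knuckles fully down over their pins (horizontal distance between knuckle_low and pin_low below 0.004 m and z of knuckle_low in the frame of pin_low between -0.003 and 0.003 m and horizontal distance between knuckle_high and pin_high below 0.004 m and z of knuckle_high in the frame of pin_high between -0.003 and 0.003 m), for 0.2 s.
At the end, for the whole second after the job is handed in: Both knuckles sit down on the shoulders of their pins (within 3 mm in height, 4 mm sideways), the door is shut (within 0.08 rad of parallel to the cupboard's front, its free edge within 15 mm of the jamb) and at rest (all of step 1 and angle between the y axis of door and the y axis of cupboard, either way round below 0.08 rad and distance between door_edge and jamb below 0.015 m and linear speed of door below 0.02 m/s and angular speed of door below 0.1 rad/s); the robot touches nothing.
It fails at once if the small brown bottle in the cupboard is pushed more than 30 mm from its place or tipped over (distance of amber_vial from where it was at the start of the episode above 0.03 m or angle between amber_vial's own z axis and vertical above 0.5 rad).
It fails at once if the blue-capped jar in the cupboard is pushed more than 30 mm from its place or tipped over (distance of white_jar from where it was at the start of the episode above 0.03 m or angle between white_jar's own z axis and vertical above 0.5 rad).
It fails at once if the yellow-capped bottle is pushed more than 30 mm from its place or tipped over (distance of yellow_vial from where it was at the start of the episode above 0.03 m or angle between yellow_vial's own z axis and vertical above 0.5 rad).
It fails at once if the red-capped jar is pushed more than 30 mm from its place or tipped over (distance of red_jar from where it was at the start of the episode above 0.03 m or angle between red_jar's own z axis and vertical above 0.5 rad).
It also fails if it takes over 64 s, if anything falls off the work surface, if the arm or the gripper's body presses on something with over 40 N, if the wrist force passes 120 N, or if a joint passes its speed limit or range.

## Working session

There is one attempt and no reset: what is moved stays moved. The work goes in short steps, Python scripts to look and compute and a shell command to move; the robot and the scene stay as the last step left them, time stands still between calls to the robot, and variables do not carry over. Pictures are saved under pics/ and viewed, at most 10 in all, crops included, and the job is handed in when it is done.

```bash
ls; mkdir -p pics; python3 - <<'E'
from cell import ctrl, viewer, silhouettes
import cv2,numpy as np
ims=[]
for n in ["top","side"]:
    im,d=viewer.get_image(n); np.savez(f"{n}.npz",im=im,d=d)
    cv2.imwrite(f"pics/{n}.png",im[:,:,::-1])
    m=viewer.camera_model(n);print(n,m["fx"],m["cx"],m["cy"],np.round(m["T"],3).tolist())
    for t in ["cupboard","door","stand","yellow_vial","red_jar","white_jar","amber_vial"]:
        for r in silhouettes(n,t)[:3]:
            ys,xs=np.nonzero(r["pixels"]);print(n,t,round(r["score"],2),np.round(r["xy"]),len(xs),xs.min(),xs.max(),ys.min(),ys.max())
print(ctrl.read_state())
E
```

```text
pics
top 563.771660458194 322.09484028369843 242.5174843162275 [[0.061, -0.977, 0.204, 294.874], [-0.998, -0.061, 0.008, 223.921], [0.004, -0.204, -0.979, 1506.256], [0.0, 0.0, 0.0, 1.0]]
top cupboard 0.61 [272. 281.] 447 263 281 251 309
top cupboard 0.6 [475. 282.] 2914 432 510 254 317
top door 0.81 [138. 283.] 826 122 161 256 309
top door 0.55 [270. 285.] 433 263 281 251 309
top stand 0.64 [278. 290.] 1066 256 296 267 310
top stand 0.34 [271. 285.] 421 264 282 252 309
top yellow_vial 0.73 [344. 240.] 275 336 352 230 248
top yellow_vial 0.48 [274. 280.] 414 263 281 251 309
top red_jar 0.82 [330. 315.] 345 322 341 303 324
top white_jar 0.36 [472. 284.] 2981 431 510 254 317
side 452.6515081807697 322.21126599692957 242.07388259523015 [[-0.997, -0.045, 0.059, 521.124], [-0.073, 0.473, -0.878, 1254.574], [0.012, -0.88, -0.475, 666.511], [0.0, 0.0, 0.0, 1.0]]
side cupboard 0.75 [272. 196.] 1043 255 287 177 216
side cupboard 0.71 [354. 198.] 2046 335 383 172 228
side door 0.6 [368. 284.] 2363 334 394 258 309
side stand 0.47 [383. 306.] 187 351 391 297 317
side yellow_vial 0.53 [316. 259.]
[... 187 characters left out ...]
.8, 'qpos': array([ 1.10020771,  0.62837125,  0.03851555,  1.51735867, -0.02695938,
        0.99629584, -0.02001517]), 'qd': array([ 1.32429377e-03, -7.59946890e-04,  8.96205747e-04, -2.19585208e-04,
       -2.30577745e-03, -9.18649578e-04,  9.32124022e-05]), 'tau': array([ 3.92112804e-05, -5.63221800e+01,  1.22510523e+00, -1.93776798e+01,
        1.08129502e-02,  1.48203693e-03,  2.57050573e-05]), 'eef_pos': array([ 256.00852179, -597.50449145,  250.34561734]), 'tool_rot': array([3.14150705e+00, 3.26977438e-06, 4.04758867e-01]), 'force': array([ 0.29589836, -0.82419731, -0.00581275]), 'torque': array([-0.01112444,  0.0010354 , -0.06245503]), 'gripper_force': 0.0, 'width': 85.41240361869446}
```

View pictures.

View pics/top.png

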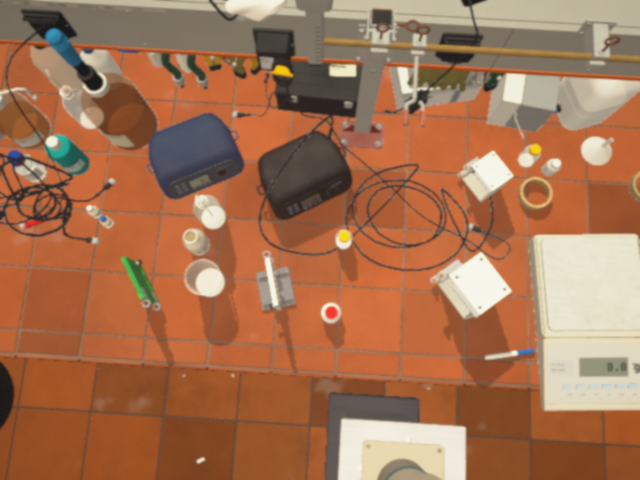

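View pics/side.png

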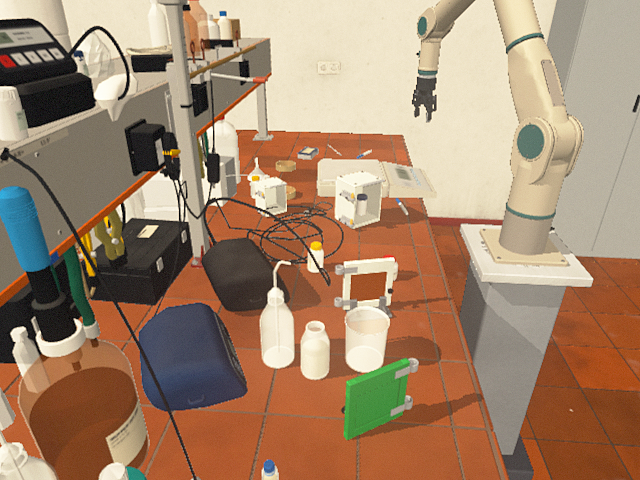

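```bash
cat > h.py <<'E'
import numpy as np,cv2
from cell import ctrl,viewer,silhouettes
def cloud(d,m):
    v,u=np.mgrid[:480,:640]
    p=np.stack([(u-m["cx"])/m["fx"]*d,(v-m["cy"])/m["fy"]*d,d],-1)
    return p@m["T"][:3,:3].T+m["T"][:3,3]
def rect(P):
    (c,s,a)=cv2.minAreaRect(P[:,:2].astype(np.float32)); return np.round(c,1),np.round(s,1),round(a,1)
def proj(P,m):
    q=(np.atleast_2d(P)-m["T"][:3,3])@m["T"][:3,:3]
    return np.c_[q[:,0]/q[:,2]*m["fx"]+m["cx"],q[:,1]/q[:,2]*m["fy"]+m["cy"]]
E
python3 - <<'E'
from h import *
D={n:np.load(n+".npz") for n in["top","side"]}
C={n:cloud(D[n]["d"],viewer.camera_model(n)) for n in D}
def box(n,x0,y0,x1,y1,za,zb):
    P=C[n][y0:y1,x0:x1].reshape(-1,3);ok=D[n]["d"][y0:y1,x0:x1].ravel()>0
    return P[ok&(P[:,2]>za)&(P[:,2]<zb)]
for nm,b in {"door":(250,240,300,320,125,150),"stand":(250,240,300,320,25,50),"cup":(425,245,520,325,140,165),"cupbr":(425,245,520,325,100,138),"yel":(334,228,354,250,60,95),"red":(320,302,342,326,45,75)}.items():
    P=box("top",*b);print(nm,len(P),rect(P),np.median(P[:,2]).round(1))
P=box("top",250,240,300,320,125,150)
for p in P[::6]:print(np.round(p).astype(int).tolist(),end=" ")
a=cv2.resize(D["top"]["im"][235:325,245:305],None,fx=6,fy=6,interpolation=2)
b=cv2.resize(D["top"]["im"][245:325,425:520],None,fx=4.2,fy=4.2)
c=cv2.resize(D["side"]["im"][165:235,325:395],None,fx=4,fy=4);e=cv2.resize(D["side"]["im"][250:320,325:400],None,fx=3.5,fy=3.5)
M=np.zeros((600,800,3),np.uint8);M[:540,:360]=a;M[:336,360:759]=b;M[336:600,360:640]=c[:264];M[336:581,538:800]=e
M[336:600,360:538]=c[:264,:178]
cv2.imwrite("pics/crop1.png",M[:,:,::-1])
E
```

```text
door 283 (array([484.5, 357.5]), array([138.9,  18.3]), 13.5) 137.2
stand 172 (array([500.2, 344.9]), array([ 69.6, 161.8]), 78.9) 38.2
cup 2184 (array([ 497.3, -149. ]), array([118.4, 115.3]), 38.8) 151.2
cupbr 230 (array([ 500.1, -102.1]), array([146.3,  93.7]), 0.0) 117.4
yel 172 (array([612.4, 179.8]), array([39.3, 40. ]), 48.7) 76.2
red 234 (array([416. , 202.2]), array([44. , 46.4]), 3.2) 57.6
[551, 376, 127] [549, 366, 127] [541, 381, 127] [536, 375, 129] [533, 372, 133] [530, 371, 138] [527, 371, 136] [525, 368, 136] [522, 365, 141] [520, 365, 140] [518, 365, 135] [515, 365, 139] [513, 365, 137] [510, 362, 141] [508, 362, 137] [505, 362, 139] [502, 359, 142] [501, 357, 135] [499, 354, 135] [493, 363, 137] [491, 361, 132] [488, 360, 139] [485, 357, 139] [483, 355, 140] [481, 352, 139] [478, 349, 144] [477, 347, 133] [471, 357, 136] [469, 354, 138] [467, 351, 136] [464, 349, 136] [462, 346, 139] [460, 343, 137] [454, 353, 137] [451, 350, 140] [449, 349, 144] [447, 347, 141] [445, 345, 137] [442, 342, 137] [440, 339, 139] [438, 339, 137] [436, 337, 136] [430, 346, 138] [427, 343, 145] [426, 341, 135] [423, 338, 139] [421, 336, 136] [419, 333, 131]
```

View pics/crop1.png

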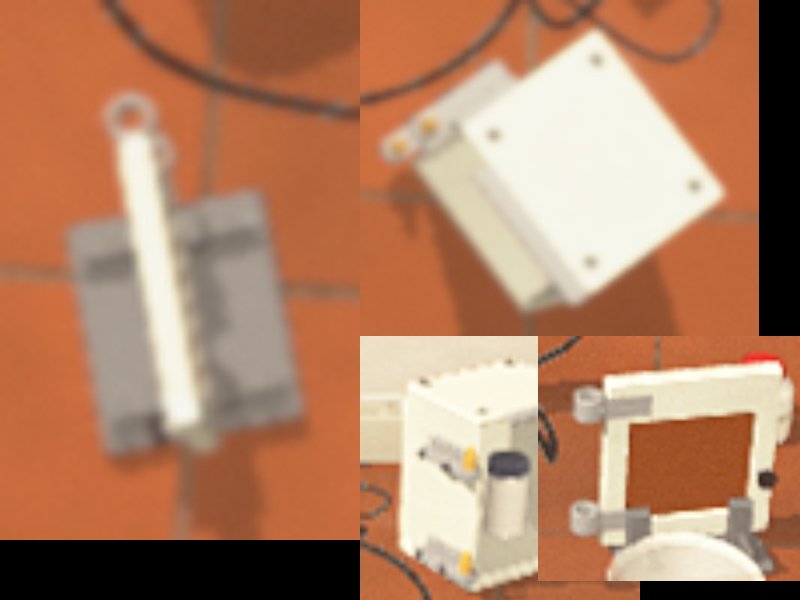

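The crop confirms the choice. It is the white door with the brown window, in the stand at top (272,281), with its knuckles at the far end (267,254). The green look-alike is at (140,283). I want the larger cupboard at (475,285), not the small one at (487,175). Its pins show at about (441,275) for the upper and (434,280) for the lower. First I move over the cupboard for a close wrist view.

```bash
python3 -m creep '[{"jaw":1,"xyz":[473,-382,-80],"angular":[0,0,-1.83]},{"jaw":1,"xyz":[473,-382,-80],"angular":[0,0,-1.83]},{"jaw":1,"xyz":[473,-382,-80],"angular":[0,0,-1.83]},{"jaw":1,"xyz":[473,-382,-80],"angular":[0,0,-1.83]},{"jaw":1,"xyz":[473,-382,-80],"angular":[0,0,-1.83]},{"jaw":1,"xyz":[473,-382,-80],"angular":[0,0,-1.83]},{"jaw":1,"xyz":[473,-382,-80],"angular":[0,0,-1.83]},{"jaw":1,"xyz":[473,-382,-80],"angular":[0,0,-1.83]},{"jaw":1,"xyz":[473,-382,-80],"angular":[0,0,-1.83]},{"jaw":1,"xyz":[473,-382,-80],"angular":[0,0,-1.83]},{"jaw":1,"xyz":[473,-382,-80],"angular":[0,0,-1.83]},{"jaw":1,"xyz":[473,-382,-80],"angular":[0,0,-1.83]}]'
python3 - <<'E'
from h import *
s=ctrl.read_state();print(s["clock"],s["eef_pos"],s["tool_rot"],s["qpos"])
m=viewer.camera_model("wrist");im,d=viewer.get_image("wrist");np.savez("w1.npz",im=im,d=d,T=m["T"])
print(m["fx"],m["cx"],m["cy"],np.round(m["T"],3).tolist());cv2.imwrite("pics/w1.png",im[:,:,::-1])
for t in["pin_high","pin_low","cupboard"]:
    for r in silhouettes("wrist",t)[:3]:print(t,r["score"],r["xy"],r["pixels"].sum())
E
```

```text
clock: 2.3
eef_pos: [540.0, -60.9, 330.1]
tool_rot: [-3.14, 0.0, 2.233]
force: [0.1, -0.1, -0.9]
width: 86.0
gripper_force: 0.0
2.3 [539.95228605 -60.94614151 330.06473031] [-3.14031167e+00  2.81631915e-04  2.23349300e+00] [ 0.42177723  0.42951372 -0.52998071  1.6976335   0.24198051  1.08089954
  0.47921724]
359.6243801844378 324.558136953412 242.96689600280814 [[0.788, 0.588, 0.183, 492.998], [0.616, -0.752, -0.235, -0.417], [-0.001, 0.297, -0.955, 454.133], [0.0, 0.0, 0.0, 1.0]]
pin_high 0.97 [237.8, 249.4] 18127
pin_high 0.71 [407.7, 395.6] 4213
pin_low 0.7 [410.2, 393.9] 4513
pin_low 0.58 [241.9, 250.2] 18458
cupboard 0.6 [238.2, 249.1] 18277
cupboard 0.58 [410.9, 391.7] 4326
```

View pics/w1.png

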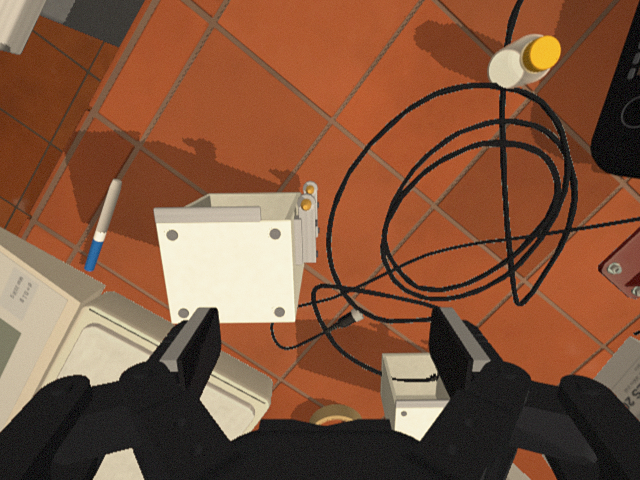

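Wrist view: the big cupboard's top spans x 155–300, y 215–322, with the lip along its upper edge. The brass pins are at (307,205) and (311,188). I'll measure them now.

```bash
python3 - <<'E'
from h import *
z=np.load("w1.npz");m=viewer.camera_model("wrist");m["T"]=z["T"];C=cloud(z["d"],m);im=z["im"]
sub=np.zeros((480,640),bool);sub[180:330,145:325]=1
top=sub&(abs(C[...,2]-151)<4);P=C[top];print("top",rect(P),np.median(P[:,2]))
lip=sub&(C[...,2]>140)&(C[...,2]<200);
cnt=cv2.findContours(top.astype(np.uint8),0,1)[0];c=max(cnt,key=cv2.contourArea)[:,0]
ap=cv2.approxPolyDP(c,4,True)[:,0];print([(a.tolist(),np.round(C[a[1],a[0]],1).tolist()) for a in ap])
hsv=cv2.cvtColor(im,cv2.COLOR_RGB2HSV);br=(hsv[...,0]>12)&(hsv[...,0]<32)&(hsv[...,1]>120)&(hsv[...,2]>90);br[:,:298]=0;br[:,322:]=0;br[:175]=0;br[215:]=0
n,l,st,ce=cv2.connectedComponentsWithStats(br.astype(np.uint8))
for i in range(1,n):
    Q=C[l==i]
    if len(Q)>5:print(st[i],ce[i],np.round(np.median(Q,0),1),Q[:,2].max().round(1),np.round(Q[np.argsort(-Q[:,2])[:8]].mean(0),1))
cv2.imwrite("pics/w1c.png",cv2.resize(im[170:340,140:330],None,fx=3.5,fy=3.5,interpolation=2)[:,:,::-1])
E
```

```text
top (array([ 495.9, -146.9]), array([118.3, 111.8]), 38.7) 151.22043765000763
[([154, 208], [416.4, -140.5, 150.4]), ([172, 322], [485.4, -226.8, 149.7]), ([188, 319], [495.7, -214.4, 150.1]), ([197, 306], [495.1, -196.4, 151.8]), ([216, 306], [509.1, -185.6, 151.6]), ([219, 321], [519.9, -197.0, 151.8]), ([295, 319], [575.9, -152.3, 149.2]), ([290, 219], [514.1, -76.3, 150.5]), ([262, 219], [495.0, -91.7, 149.3]), ([259, 206], [486.4, -83.5, 150.5])]
[306 186   8   8  55] [309.56363636 189.32727273] [518.4 -61.3  40.9] 112.0 [517.7 -59.2  70. ]
[301 199  10  11  93] [305.6344086  204.15053763] [518.4 -61.2 130.1] 135.4 [518.9 -62.5 135.1]
```

View pics/w1c.png

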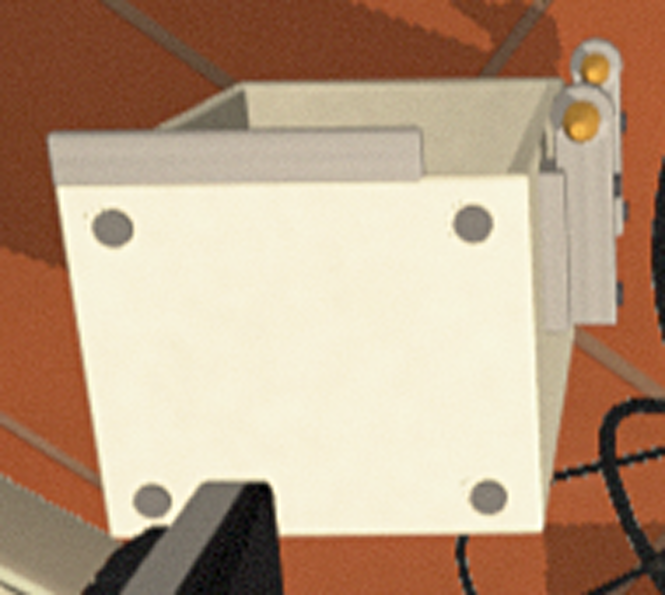

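```bash
python3 -m creep '[{"jaw":1,"xyz":[340,258,30],"angular":[0,0,-1.144]},{"jaw":1,"xyz":[340,258,30],"angular":[0,0,-1.144]},{"jaw":1,"xyz":[340,258,30],"angular":[0,0,-1.144]},{"jaw":1,"xyz":[340,258,30],"angular":[0,0,-1.144]},{"jaw":1,"xyz":[340,258,30],"angular":[0,0,-1.144]},{"jaw":1,"xyz":[340,258,30],"angular":[0,0,-1.144]},{"jaw":1,"xyz":[340,258,30],"angular":[0,0,-1.144]},{"jaw":1,"xyz":[340,258,30],"angular":[0,0,-1.144]},{"jaw":1,"xyz":[340,258,30],"angular":[0,0,-1.144]},{"jaw":1,"xyz":[340,258,30],"angular":[0,0,-1.144]}]'
python3 - <<'E'
from h import *
s=ctrl.read_state();print(s["eef_pos"],s["tool_rot"],s["qpos"].round(2))
m=viewer.camera_model("wrist");im,d=viewer.get_image("wrist");np.savez("w2.npz",im=im,d=d,T=m["T"]);cv2.imwrite("pics/w2.png",im[:,:,::-1])
C=cloud(d,m)
r=silhouettes("wrist","door")
for q in r[:2]:
    print(q["score"],q["xy"]);M=q["pixels"]&(d>0)&(abs(C[...,2]-138)<4)
    if M.sum()>50:
        P=C[M];print(rect(P),np.median(P[:,2]),len(P))
M=(d>0)&(abs(C[...,2]-138)<5)&(im.min(-1)>150)
n,l,st,ce=cv2.connectedComponentsWithStats(M.astype(np.uint8))
for i in range(1,n):
    if st[i,4]>200:
        P=C[l==i];print(st[i],rect(P),np.median(P[:,2]))
E
```

```text
clock: 3.75
eef_pos: [535.2, 364.3, 300.3]
tool_rot: [-3.14, 0.0, -2.908]
force: [-0.3, 0.3, -0.1]
width: 85.4
gripper_force: 0.0
[535.17026316 364.3173353  300.34483477] [-3.13988941e+00  3.36069798e-04 -2.90775630e+00] [-0.21  0.68 -0.79  1.45  0.5   1.22  0.75]
0.66 [332.3, 145.2]
(array([473.9, 354.7]), array([118.7,  12. ]), 15.0) 138.25748213312278 2442
0.59 [620.8, 196.5]
[ 321   66   19  159 2412] (array([473.9, 354.7]), array([118.5,  12. ]), 15.0) 138.26806199495712
```

View pics/w2.png

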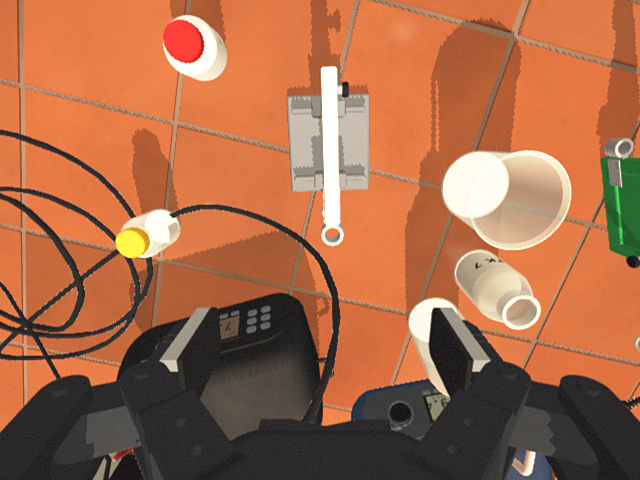

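Wrist view: the door's top edge runs from (328,70) to (332,225), the knob is at (345,90) and the knuckle ring at (332,235). The knob side faces the image's right, and the red and yellow caps are well away. Next I pinch at door_top with the jaws half open.

```bash
python3 -m creep '[{"jaw":0,"xyz":[62,5,60],"angular":[0,0,-0.028]},{"jaw":0,"xyz":[62,5,60],"angular":[0,0,-0.028]},{"jaw":0,"xyz":[62,5,110],"angular":[0,0,-0.028]},{"jaw":0,"xyz":[62,5,145],"angular":[0,0,-0.028]},{"jaw":0,"xyz":[62,5,170],"angular":[0,0,-0.028]},{"jaw":0,"xyz":[62,5,170],"angular":[0,0,-0.028]},{"jaw":-1,"xyz":[62,5,170],"angular":[0,0,-0.028]},{"jaw":-1,"xyz":[62,5,170],"angular":[0,0,-0.028]},{"jaw":-1,"xyz":[62,5,170],"angular":[0,0,-0.028]},{"jaw":-1,"xyz":[62,5,170],"angular":[0,0,-0.028]},{"jaw":-1,"xyz":[62,5,170],"angular":[0,0,-0.028]}]'
```

```text
clock: 5.22
eef_pos: [473.7, 356.4, 131.9]
tool_rot: [-3.14, 0.002, -2.877]
force: [0.2, -3.1, 5.6]
width: 11.0
gripper_force: 59.2
```

```bash
python3 -m creep '[{"jaw":-1,"xyz":[0,0,-20],"angular":[0,0,0]},{"jaw":-1,"xyz":[0,0,-50],"angular":[0,0,0]},{"jaw":-1,"xyz":[0,0,-90],"angular":[0,0,0]},{"jaw":-1,"xyz":[0,0,-130],"angular":[0,0,0]},{"jaw":-1,"xyz":[0,0,-130],"angular":[0,0,0]},{"jaw":-1,"xyz":[0,0,-130],"angular":[0,0,0]}]'
python3 - <<'E'
from h import *
s=ctrl.read_state();p=s["eef_pos"];y=s["tool_rot"][2];print(p,s["tool_rot"],s["width"],s["force"])
m=viewer.camera_model("wrist");im,d=viewer.get_image("wrist");C=cloud(d,m);cv2.imwrite("pics/w3.png",im[:,:,::-1])
M=(d>0)&(abs(C[...,2]-p[2]-6)<6)&(im.min(-1)>140)
n,l,st,ce=cv2.connectedComponentsWithStats(M.astype(np.uint8))
for i in range(1,n):
    if st[i,4]>200:P=C[l==i];print(st[i],rect(P),np.median(P[:,2]))
tx=np.array([np.cos(y),np.sin(y),0]);ty=np.array([np.sin(y),-np.cos(y),0])
yt=np.cos(2.248),np.sin(2.248)
D=np.array([437-p[0],39.5-p[1],0]);print("move",D@tx,D@ty,"rz",-((2.248-y+np.pi)%(2*np.pi)-np.pi))
E
```

```text
clock: 5.98
eef_pos: [472.2, 356.5, 260.3]
tool_rot: [-3.141, -0.0, -2.876]
force: [0.0, -0.5, -3.7]
width: 10.8
gripper_force: 58.8
[472.21980206 356.49021639 260.29898882] [-3.14099489e+00 -3.26606415e-04 -2.87620468e+00] 10.82541570556465 [ 0.04727993 -0.51730515 -3.71330941]
[ 308  181   35  244 7579] (array([461.8, 354.3]), array([98.2, 11.9]), 15.2) 266.7472661154866
move 117.1281445895444 -296.6550682012196 rz 1.1589806238542728
```

View pics/w3.png

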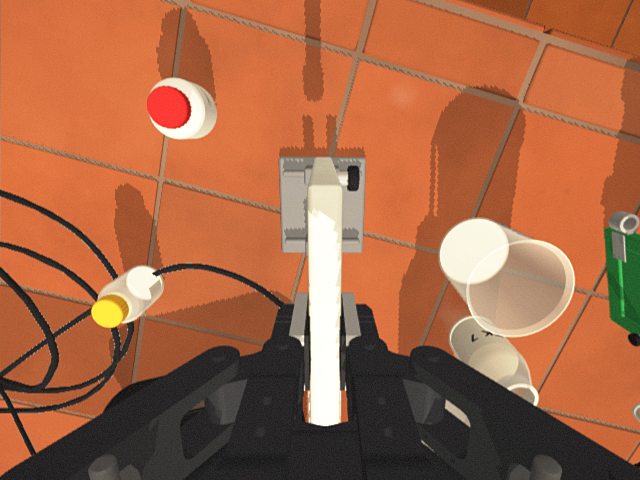

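The door is held squarely, knob to the right at (352,178) and free end at about (322,165). The stand is empty. I carry it to the pre-hang point.

```bash
python3 -m creep '[{"jaw":-1,"xyz":[16,-40,0],"angular":[0,0,0.15]},{"jaw":-1,"xyz":[32,-80,0],"angular":[0,0,0.31]},{"jaw":-1,"xyz":[48,-120,0],"angular":[0,0,0.46]},{"jaw":-1,"xyz":[64,-160,0],"angular":[0,0,0.62]},{"jaw":-1,"xyz":[80,-200,0],"angular":[0,0,0.77]},{"jaw":-1,"xyz":[96,-240,0],"angular":[0,0,0.93]},{"jaw":-1,"xyz":[110,-275,0],"angular":[0,0,1.09]},{"jaw":-1,"xyz":[117,-297,0],"angular":[0,0,1.159]},{"jaw":-1,"xyz":[117,-297,40],"angular":[0,0,1.159]},{"jaw":-1,"xyz":[117,-297,80],"angular":[0,0,1.159]},{"jaw":-1,"xyz":[117,-297,98],"angular":[0,0,1.159]},{"jaw":-1,"xyz":[117,-297,98],"angular":[0,0,1.159]}]'
python3 - <<'E'
from h import *
s=ctrl.read_state();print(s["eef_pos"],s["tool_rot"],s["force"],s["qpos"].round(2))
M=np.zeros((600,800,3),np.uint8)
for n,(x0,y0,x1,y1),k,off in [("top",(395,230,495,330),4,0),("side",(320,150,420,250),4,400)]:
    m=viewer.camera_model(n);im,d=viewer.get_image(n);np.savez(n+"2.npz",im=im,d=d)
    M[:(y1-y0)*k,off:off+(x1-x0)*k]=cv2.resize(im[y0:y1,x0:x1],None,fx=k,fy=k,interpolation=2)
cv2.imwrite("pics/pre.png",M[:420,:,::-1])
E
```

```text
clock: 7.52
eef_pos: [435.8, 39.6, 160.6]
tool_rot: [-3.137, -0.003, 2.248]
force: [0.3, 0.5, -2.7]
width: 10.4
gripper_force: 59.1
[435.75438638  39.61884682 160.59577116] [-3.13739071e+00 -3.02896190e-03  2.24845253e+00] [ 0.34869535  0.45852817 -2.71111795] [ 0.16  0.52 -0.44  2.17  0.42  0.55  0.08]
```

View pics/pre.png

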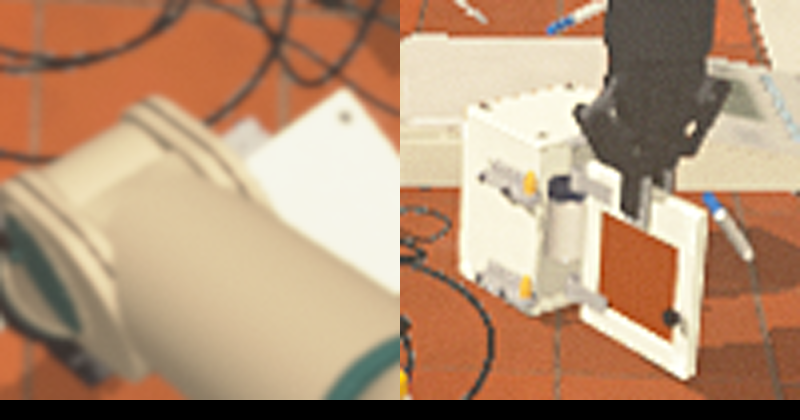

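```bash
python3 -m creep '[{"jaw":-1,"xyz":[-20,0.6,0],"angular":[0,0,0]},{"jaw":-1,"xyz":[-40,0.6,0],"angular":[0,0,0]},{"jaw":-1,"xyz":[-55,0.6,0],"angular":[0,0,0]},{"jaw":-1,"xyz":[-61,0.6,0],"angular":[0,0,0]},{"jaw":-1,"xyz":[-61,0.6,0],"angular":[0,0,0]},{"jaw":-1,"xyz":[-61,0.6,0],"angular":[0,0,0]}]'
python3 - <<'E'
from h import *
s=ctrl.read_state();print(s["eef_pos"],s["tool_rot"],s["force"],s["torque"])
p=s["eef_pos"];y=s["tool_rot"][2];tx=np.array([np.cos(y),np.sin(y),0]);ty=np.array([np.sin(y),-np.cos(y),0])
K=p-70.3*tx+.3*ty;print("knuckle est",K[:2],"err to pin",(np.array([518.8,-62,0])-K)@tx,(np.array([518.8,-62,0])-K)@ty)
m=viewer.camera_model("side");im,d=viewer.get_image("side");C=cloud(d,m)
zl=K[2]-123.9
print("pins px",proj([[518.8,-62,134],[518.8,-62,44]],m).round(1),"knuckle px",proj([[K[0],K[1],zl+104],[K[0],K[1],zl+14]],m).round(1))
c=im[170:235,330:400];cv2.imwrite("pics/over.png",cv2.resize(c,None,fx=8.5,fy=8.5,interpolation=2)[:,:,::-1])
E
```

```text
clock: 8.38
eef_pos: [475.7, -6.8, 162.4]
tool_rot: [-3.141, -0.0, 2.249]
force: [-1.3, -0.2, -2.3]
width: 10.7
gripper_force: 59.2
[475.70868723  -6.84700951 162.36961881] [-3.14146566e+00 -4.90269782e-04  2.24874350e+00] [-1.30002979 -0.1535282  -2.32270449] [ 0.07050309 -0.00183273  0.02339282]
knuckle est [520.03418803 -61.41284112] err to pin 0.3167614817997666 -1.329525408670606
pins px [[351.8 192.7]
 [350.6 218.8]] knuckle px [[351.5 190.2]
 [350.3 216.5]]
```

View pics/over.png

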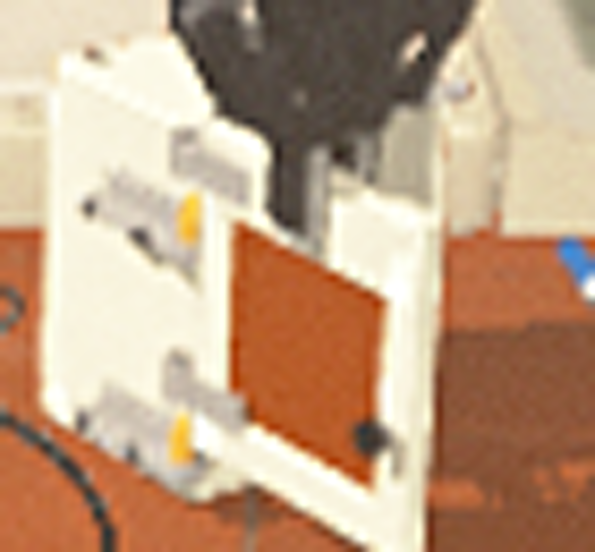

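The side crop shows both knuckles (185,155 and 178,375) just above and slightly left of the pins (190,215 and 181,440). That matches the computed −1.3 mm in ty, so I correct that and lower.

```bash
python3 -m creep '[{"jaw":-1,"xyz":[0.3,-1.3,0],"angular":[0,0,0]},{"jaw":-1,"xyz":[0.3,-1.3,4],"angular":[0,0,0]},{"jaw":-1,"xyz":[0.3,-1.3,8],"angular":[0,0,0]},{"jaw":-1,"xyz":[0.3,-1.3,11],"angular":[0,0,0]},{"jaw":-1,"xyz":[0.3,-1.3,14],"angular":[0,0,0]},{"jaw":-1,"xyz":[0.3,-1.3,14],"angular":[0,0,0]},{"jaw":-1,"xyz":[0.3,-1.3,14],"angular":[0,0,0]}]'
python3 -c "
from cell import ctrl
s=ctrl.read_state();print(s['eef_pos'],s['force'],s['torque'],s['tool_rot'])"
```

```text
clock: 9.3
eef_pos: [475.1, -8.0, 148.3]
tool_rot: [3.141, 0.0, 2.248]
force: [-0.4, -0.1, -2.6]
width: 10.8
gripper_force: 59.2
[475.05002826  -8.01314648 148.33974943] [-0.35039221 -0.08368536 -2.59251759] [-0.04610205 -0.00161102 -0.07494251] [3.14147754e+00 3.84405339e-05 2.24785183e+00]
```

```bash
python3 -m creep '[{"jaw":-1,"xyz":[0,0,3],"angular":[0,0,0]},{"jaw":-1,"xyz":[0,0,6],"angular":[0,0,0]},{"jaw":-1,"xyz":[0,0,9],"angular":[0,0,0]},{"jaw":-1,"xyz":[0,0,11],"angular":[0,0,0]},{"jaw":-1,"xyz":[0,0,11],"angular":[0,0,0]},{"jaw":-1,"xyz":[0,0,11],"angular":[0,0,0]}]'
python3 -c "
from cell import ctrl
s=ctrl.read_state();print(s['eef_pos'],s['force'],s['torque'],s['tool_rot'])"
```

```text
clock: 10.05
eef_pos: [475.0, -8.0, 137.3]
tool_rot: [-3.142, -0.0, 2.248]
force: [-0.1, -0.6, -2.5]
width: 10.8
gripper_force: 59.2
[474.99448723  -8.03146579 137.32805369] [-0.12702999 -0.62821902 -2.46095552] [ 0.03585256 -0.00673441 -0.01697872] [-3.14158939e+00 -8.46372753e-06  2.24776766e+00]
```

```bash
python3 -m creep '[{"jaw":-1,"xyz":[0,0,1],"angular":[0,0,0]},{"jaw":-1,"xyz":[0,0,2],"angular":[0,0,0]},{"jaw":-1,"xyz":[0,0,2.5],"angular":[0,0,0]},{"jaw":-1,"xyz":[0,0,2.5],"angular":[0,0,0]}]'
```

```text
clock: 10.55
eef_pos: [475.1, -7.9, 135.5]
tool_rot: [3.141, 0.001, 2.248]
force: [-2.0, -0.1, 5.6]
width: 11.1
gripper_force: 60.6
```

Contact at the shoulders (+8 N). I release, rise, step out to the outside of the panel and come down with the jaws shut.

```bash
python3 -m creep '[{"jaw":-0.3,"xyz":[0,0,2],"angular":[0,0,0]},{"jaw":-0.1,"xyz":[0,0,1],"angular":[0,0,0]},{"jaw":-0.1,"xyz":[0,0,0],"angular":[0,0,0]},{"jaw":-0.1,"xyz":[0,0,-30],"angular":[0,0,0]},{"jaw":-0.1,"xyz":[0,0,-70],"angular":[0,0,0]},{"jaw":-0.1,"xyz":[0,0,-70],"angular":[0,0,0]},{"jaw":-0.1,"xyz":[0,0,-70],"angular":[0,0,0]}]'
python3 - <<'E'
from h import *
s=ctrl.read_state();print(s["eef_pos"],s["tool_rot"])
m=viewer.camera_model("wrist");im,d=viewer.get_image("wrist");C=cloud(d,m)
M=(d>0)&(abs(C[...,2]-142)<8)&(im.min(-1)>130)
n,l,st,ce=cv2.connectedComponentsWithStats(M.astype(np.uint8))
for i in range(1,n):
    if st[i,4]>200:P=C[l==i];print(st[i],rect(P),np.median(P[:,2]))
E
```

```text
clock: 11.42
eef_pos: [474.7, -8.4, 204.5]
tool_rot: [-3.141, 0.0, 2.247]
force: [0.7, -0.7, -1.1]
width: 38.1
gripper_force: 0.0
[474.6583871   -8.37403666 204.50639801] [-3.14109217e+00  4.32228067e-06  2.24740128e+00]
[ 316  161   23  200 4245] (array([474. ,  -5.5]), array([ 11.9, 118.3]), 38.4) 139.82765646482105
[265 382  43  40 317] (array([515.8, -86.2]), array([18.9, 38.5]), 79.2) 146.0039162722581
```

```bash
python3 -m creep '[{"jaw":-1,"xyz":[30,38,0],"angular":[0,0,0]},{"jaw":-1,"xyz":[30,38,0],"angular":[0,0,0]},{"jaw":-1,"xyz":[30,38,0],"angular":[0,0,0]},{"jaw":-1,"xyz":[30,38,35],"angular":[0,0,0]},{"jaw":-1,"xyz":[30,38,67],"angular":[0,0,0]},{"jaw":-1,"xyz":[30,38,67],"angular":[0,0,0]},{"jaw":-1,"xyz":[30,38,67],"angular":[0,0,0]}]'
python3 - <<'E'
from h import *
s=ctrl.read_state();p=s["eef_pos"][:2];y=s["tool_rot"][2];print(s["eef_pos"],s["force"],s["qpos"].round(2))
pin=np.array([518.5,-61.6]);r=p-pin
def loc(v):return np.round([v@[np.cos(y),np.sin(y)],v@[np.sin(y),-np.cos(y)]],1).tolist()
print("rel",loc(r))
for de in range(0,95,10):
    a=np.deg2rad(128.8+de);q=pin+100*np.array([np.cos(a),np.sin(a)])+20.5*np.array([np.sin(a),-np.cos(a)]);print(de,loc(q-p),round(-(a-y),3),q.round())
E
```

```text
clock: 12.35
eef_pos: [486.1, 38.8, 138.4]
tool_rot: [3.141, 0.0, 2.247]
force: [-0.1, -0.0, -0.1]
width: -0.1
gripper_force: 0.0
[486.08975911  38.77275946 138.3729009 ] [-0.10321689 -0.04447544 -0.06202306] [ 0.15  0.61 -0.43  2.06  0.45  0.57  0.08]
rel [98.6, 37.5]
0 [1.5, -17.1] -0.001 [472.  29.]
10 [3.5, -34.8] -0.175 [457.  20.]
20 [2.4, -52.6] -0.35 [444.   8.]
30 [-1.7, -69.9] -0.525 [433.  -6.]
40 [-8.8, -86.2] -0.699 [424. -22.]
50 [-18.6, -101.0] -0.874 [419. -39.]
60 [-30.9, -114.0] -1.048 [417. -57.]
70 [-45.2, -124.6] -1.223 [417. -74.]
80 [-61.1, -132.5] -1.397 [421. -92.]
90 [-78.2, -137.6] -1.572 [ 428. -108.]
```

```bash
python3 -m creep '[{"jaw":-1,"xyz":[1,-10,0],"angular":[0,0,0]},{"jaw":-1,"xyz":[1.5,-17,0],"angular":[0,0,0]},{"jaw":-1,"xyz":[2.5,-26,0],"angular":[0,0,-0.09]},{"jaw":-1,"xyz":[3.5,-35,0],"angular":[0,0,-0.175]},{"jaw":-1,"xyz":[3,-44,0],"angular":[0,0,-0.26]},{"jaw":-1,"xyz":[2.4,-52.6,0],"angular":[0,0,-0.35]},{"jaw":-1,"xyz":[0.5,-61,0],"angular":[0,0,-0.44]},{"jaw":-1,"xyz":[-1.7,-70,0],"angular":[0,0,-0.525]},{"jaw":-1,"xyz":[-5,-78,0],"angular":[0,0,-0.61]},{"jaw":-1,"xyz":[-8.8,-86,0],"angular":[0,0,-0.7]},{"jaw":-1,"xyz":[-8.8,-86,0],"angular":[0,0,-0.7]}]'
python3 - <<'E'
from h import *
s=ctrl.read_state();p=s["eef_pos"][:2];y=s["tool_rot"][2];print(s["eef_pos"],s["force"],s["qpos"].round(2))
pin=np.array([518.5,-61.6])
def loc(v):return np.round([v@[np.cos(y),np.sin(y)],v@[np.sin(y),-np.cos(y)]],1).tolist()
for de in range(40,95,10):
    a=np.deg2rad(128.8+de);q=pin+100*np.array([np.cos(a),np.sin(a)])+20.5*np.array([np.sin(a),-np.cos(a)]);print(de,loc(q-p),round(-(a-y-0),3))
m=viewer.camera_model("wrist");im,d=viewer.get_image("wrist");C=cloud(d,m)
M=(d>0)&(abs(C[...,2]-142)<8)&(im.min(-1)>130)
n,l,st,ce=cv2.connectedComponentsWithStats(M.astype(np.uint8))
for i in range(1,n):
    if st[i,4]>200:P=C[l==i];print(st[i],rect(P),np.median(P[:,2]))
E
```

```text
clock: 13.72
eef_pos: [423.8, -22.6, 138.2]
tool_rot: [-3.141, 0.0, 2.945]
force: [0.2, 0.6, 0.7]
width: 0.1
gripper_force: 0.0
[423.76128182 -22.57109009 138.15772791] [0.15906045 0.64181127 0.71174696] [ 0.42  0.58 -0.61  2.22  0.67  0.53  0.65]
40 [-0.5, 0.6] -0.001
50 [1.5, -17.1] -0.175
60 [0.4, -34.8] -0.35
70 [-3.7, -52.1] -0.524
80 [-10.8, -68.4] -0.699
90 [-20.6, -83.3] -0.874
[ 252  258   35   98 2908] (array([408.6, -40.7]), array([12.4, 39.1]), 77.8) 139.5765756573369
[307 303  14  23 257] (array([411.6, -23.8]), array([4.6, 1.7]), 80.8) 142.69876395769666
[329 302  14  24 259] (array([413.4, -15.8]), array([4.7, 1.7]), 74.2) 142.6024626308929
```

The door follows at about 40° of travel. I carry on to nearly shut.

```bash
python3 -m creep '[{"jaw":-1,"xyz":[1,-8,0],"angular":[0,0,-0.09]},{"jaw":-1,"xyz":[1.5,-17,0],"angular":[0,0,-0.175]},{"jaw":-1,"xyz":[1,-26,0],"angular":[0,0,-0.26]},{"jaw":-1,"xyz":[0.4,-35,0],"angular":[0,0,-0.35]},{"jaw":-1,"xyz":[-1.5,-43.5,0],"angular":[0,0,-0.44]},{"jaw":-1,"xyz":[-3.7,-52,0],"angular":[0,0,-0.525]},{"jaw":-1,"xyz":[-7,-60.5,0],"angular":[0,0,-0.61]},{"jaw":-1,"xyz":[-10.8,-68.4,0],"angular":[0,0,-0.7]},{"jaw":-1,"xyz":[-15.5,-76,0],"angular":[0,0,-0.79]},{"jaw":-1,"xyz":[-18.5,-80.5,0],"angular":[0,0,-0.84]},{"jaw":-1,"xyz":[-18.5,-80.5,0],"angular":[0,0,-0.84]}]'
cat > look.py <<'E'
from h import *
s=ctrl.read_state();p=s["eef_pos"][:2];y=s["tool_rot"][2];print(s["eef_pos"],s["force"],s["qpos"].round(2))
pin=np.array([518.5,-61.6])
m=viewer.camera_model("wrist");im,d=viewer.get_image("wrist");C=cloud(d,m)
cv2.imwrite("pics/last.png",im[:,:,::-1])
M=(d>0)&(abs(C[...,2]-141)<4)&(im.min(-1)>120)
n,l,st,ce=cv2.connectedComponentsWithStats(M.astype(np.uint8))
for i in range(1,n):
    if st[i,4]>200:
        P=C[l==i];c=P.mean(0)[:2]-pin;print(st[i],rect(P),np.median(P[:,2]),"angle",np.degrees(np.arctan2(c[1],c[0]))%360,np.hypot(*c))
E
python3 look.py
```

```text
clock: 15.15
eef_pos: [427.2, -104.2, 137.9]
tool_rot: [-3.142, 0.0, -2.498]
force: [0.3, -0.3, 0.1]
width: -0.1
gripper_force: 0.0
[ 427.18141101 -104.16676767  137.88031536] [ 0.31014946 -0.31168523  0.08199512] [ 0.75  0.67 -0.86  2.18  0.85  0.68  1.5 ]
[ 258  253   32  101 2555] (array([ 427.6, -126.5]), array([41.5, 11.2]), 36.2) 139.54712126802727 angle 215.61691266675854 114.60263086649249
```

```bash
python3 -m creep '[{"jaw":-1,"xyz":[0,-1.5,0],"angular":[0,0,-0.01]},{"jaw":-1,"xyz":[-0.5,-3,0],"angular":[0,0,-0.03]},{"jaw":-1,"xyz":[-1,-4.5,0],"angular":[0,0,-0.035]},{"jaw":-1,"xyz":[-1,-4.5,0],"angular":[0,0,-0.035]}]'
python3 look.py
```

```text
clock: 15.7
eef_pos: [430.6, -107.1, 137.8]
tool_rot: [3.142, 0.0, -2.461]
force: [0.3, 0.1, -0.1]
width: -0.1
gripper_force: 0.1
[ 430.63515108 -107.09604632  137.82009453] [ 0.27891523  0.11624459 -0.14762177] [ 0.76  0.68 -0.87  2.17  0.86  0.69  1.54]
[ 258  248   31  102 1421] (array([ 430.4, -130.7]), array([41. , 10.8]), 38.5) 139.44905098927262 angle 217.18716783116417 117.4073196752433
```

```bash
python3 -m creep '[{"jaw":-1,"xyz":[0,-1,0],"angular":[0,0,-0.01]},{"jaw":-1,"xyz":[-0.5,-2,0],"angular":[0,0,-0.02]},{"jaw":-1,"xyz":[-0.5,-2,0],"angular":[0,0,-0.02]}]'
python3 look.py
```

```text
clock: 16.12
eef_pos: [432.2, -108.4, 137.8]
tool_rot: [3.142, 0.0, -2.44]
force: [0.3, -0.7, 0.0]
width: 0.1
gripper_force: 0.1
[ 432.17809337 -108.4185469   137.79402417] [ 0.28765011 -0.65267399  0.0380423 ] [ 0.77  0.68 -0.88  2.16  0.86  0.7   1.56]
[258 246  31  95 878] (array([ 430.7, -133.9]), array([37.2, 11. ]), 39.0) 139.28691306607988 angle 218.26669433992137 120.82292015353516
```

```bash
python3 -m creep '[{"jaw":-1,"xyz":[0,10,0],"angular":[0,0,0]},{"jaw":-1,"xyz":[0,35,0],"angular":[0,0,0]},{"jaw":-1,"xyz":[0,60,-40],"angular":[0,0,0]},{"jaw":-1,"xyz":[-40,90,-90],"angular":[0,0,0.1]},{"jaw":-1,"xyz":[-80,110,-130],"angular":[0,0,0.1]},{"jaw":-1,"xyz":[-80,110,-130],"angular":[0,0,0.1]},{"jaw":-1,"xyz":[-80,110,-130],"angular":[0,0,0.1]}]'
cat >> look.py <<'E'
# cupboard/door edges seen from the side camera
m=viewer.camera_model("side");im,d=viewer.get_image("side");C=cloud(d,m)
a=np.deg2rad(-51.2);x=np.array([np.cos(a),np.sin(a)]);yy=np.array([-np.sin(a),np.cos(a)])
o=np.array([518.7,-61.9])+57.5*x-71*yy
L=np.stack([(C[...,:2]-o)@x,(C[...,:2]-o)@yy,C[...,2]],-1)
M=(d>0)&(abs(L[...,0]+60)<25)&(L[...,1]>-75)&(L[...,1]<65)&(L[...,2]>15)&(L[...,2]<145)&(im.min(-1)>110)
P=L[M];A=np.c_[P[:,1],P[:,2],np.ones(len(P))]
w=np.ones(len(P),bool)
for _ in range(5):
    k=np.linalg.lstsq(A[w],P[w,0],rcond=None)[0];w=abs(P[:,0]-A@k)<4
print("front plane slope_y,slope_z,x at 0",k,w.sum(),"z max",np.percentile(P[w,2],99.5),"y",np.percentile(P[w,1],[.5,99.5]))
cv2.imwrite("pics/final.png",cv2.resize(im[150:250,310:420],None,fx=6,fy=6)[:,:,::-1])
E
python3 look.py
```

```text
clock: 17.05
eef_pos: [421.5, 27.1, 267.5]
tool_rot: [-3.141, -0.001, -2.539]
force: [-0.5, -0.5, -0.5]
width: 0.4
gripper_force: 0.0
[421.54779609  27.10747593 267.50901303] [-0.50281092 -0.46758239 -0.47938287] [ 0.65  0.45 -1.08  2.07  0.51  0.91  1.46]
[ 109   89   48  176 2190] (array([ 462.2, -106.8]), array([119.5,  14. ]), 35.9) 140.06297935987806 angle 217.1478416712412 76.66640623721091
front plane slope_y,slope_z,x at 0 [ 4.45270903e-02  9.66137877e-03 -6.69471916e+01] 556 z max 141.11909582339587 y [-61.07567059  63.4558475 ]
```

View pics/final.png

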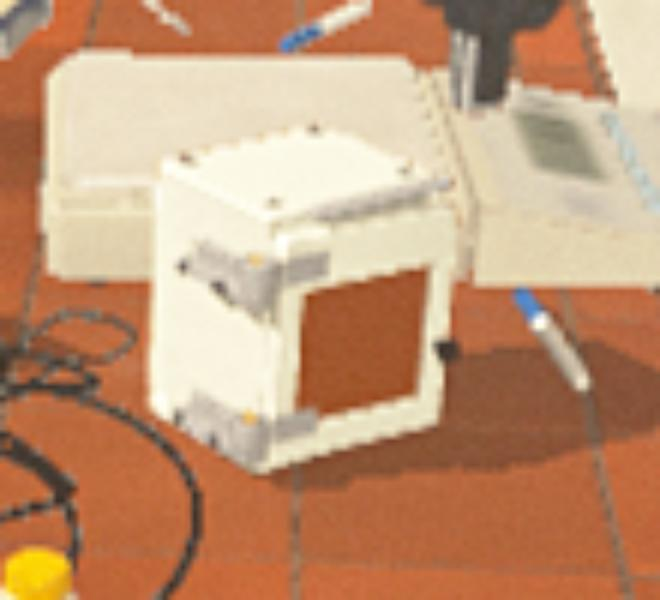

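The side view shows the door hung and seated: both knuckles are on the brackets, with the pin tips at (257,260) and (250,418). It is still about 0.045 rad short of shut. I nudge it again a few mm further.

```bash
python3 -m creep '[{"jaw":-1,"xyz":[71.5,-83,40],"angular":[0,0,-0.099]},{"jaw":-1,"xyz":[71.5,-83,40],"angular":[0,0,-0.099]},{"jaw":-1,"xyz":[71.5,-83,90],"angular":[0,0,-0.099]},{"jaw":-1,"xyz":[71.5,-83,130],"angular":[0,0,-0.099]},{"jaw":-1,"xyz":[71,-95,130],"angular":[0,0,-0.099]},{"jaw":-1,"xyz":[69,-108,130],"angular":[0,0,-0.099]},{"jaw":-1,"xyz":[68.5,-115,130],"angular":[0,0,-0.099]},{"jaw":-1,"xyz":[68,-118,130],"angular":[0,0,-0.099]},{"jaw":-1,"xyz":[68,-119.5,130],"angular":[0,0,-0.099]},{"jaw":-1,"xyz":[67.6,-121,130],"angular":[0,0,-0.099]},{"jaw":-1,"xyz":[67.6,-121,130],"angular":[0,0,-0.099]}]'; python3 look.py | head -3
```

```text
clock: 18.52
eef_pos: [433.7, -109.1, 138.1]
tool_rot: [3.139, -0.0, -2.44]
force: [-3.2, 5.5, 6.2]
width: -0.2
gripper_force: 3.3
[ 433.65128944 -109.08079876  138.0957166 ] [-3.16238176  5.5153943   6.17472321] [ 0.77  0.68 -0.87  2.16  0.85  0.7   1.58]
[258 244  32  86 568] (array([ 430.5, -135.8]), array([35.1, 11.1]), 39.7) 138.6782439107377 angle 219.4308776924118 125.53006197648699
front plane slope_y,slope_z,x at 0 [-1.09434360e-03  1.83445470e-02 -6.51723014e+01] 482 z max 141.9664748217461 y [-60.96206155  62.80209439]
```

It is shut against the stop (6 N, front-plane slope ≈ 0). I back away slowly and check.

```bash
python3 -m creep '[{"jaw":-1,"xyz":[0,2,0],"angular":[0,0,0]},{"jaw":-1,"xyz":[0,5,0],"angular":[0,0,0]},{"jaw":-1,"xyz":[0,35,0],"angular":[0,0,0]},{"jaw":-1,"xyz":[0,60,-40],"angular":[0,0,0]},{"jaw":-1,"xyz":[-80,110,-130],"angular":[0,0,0.1]},{"jaw":-1,"xyz":[-80,110,-130],"angular":[0,0,0.1]},{"jaw":-1,"xyz":[-80,110,-130],"angular":[0,0,0.1]},{"jaw":-1,"xyz":[-80,110,-130],"angular":[0,0,0.1]}]'; python3 look.py
```

```text
clock: 19.62
eef_pos: [425.1, 24.3, 267.6]
tool_rot: [-3.14, -0.001, -2.541]
force: [-0.3, -1.3, 0.0]
width: -0.4
gripper_force: 0.0
[425.08467183  24.32674396 267.63154772] [-0.32461571 -1.32761721  0.00425341] [ 0.65  0.45 -1.07  2.06  0.51  0.91  1.46]
[ 115   87   48  175 1759] (array([ 461.9, -106.3]), array([119.7,  13.6]), 35.3) 140.1507108119115 angle 217.8509773098416 72.1909222865313
front plane slope_y,slope_z,x at 0 [ 1.30013701e-02  1.26205747e-02 -6.58839897e+01] 558 z max 141.60230246855494 y [-60.35993611  64.22507917]
```

```bash
python3 -c "
from cell import ctrl
print(ctrl.finish_job())"
```

```text
the job is handed in; nothing more can be done
None
```

I hung the white door on the larger cupboard with both knuckles down on their pins and swung it shut, about 0.01 rad off parallel by the side camera; the arm is clear and the job was handed in at about 20 s, though no verdict came back and I did not re-measure the jars and bottles afterwards.

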